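# Lift the desk caddy off a wanted folder

## Task

A colleague wants the blue folder, but a stamp and the white desk caddy stand on it. Stand the stamp upright on its red pad inside the caddy and let go of it; then take the caddy by its wooden bar, lift it about 15 cm above the folder with everything still in it, and finish while holding it there, still and level, so that the folder could be drawn out. Leave the folder where it lies, and do not knock over or move the mug and the glue stick.

Things in the scene. Friction and masses are not known exactly. Their poses are not given: they have to be found in the camera images.
- stamp_mid (a point): Rubber stamp, 64 mm high, standing upright on the folder between the caddy and the robot, its long side pointing roughly at the caddy: black base 24 (x) x 50 (y) x 12 mm, thin neck, brown wooden knob 24 (x) x 34 (y) mm from 30 to 64 mm above its foot with rounded edges. About 55 g. This point is at its middle, 32 mm above its foot; z is up when it stands; x runs across the narrow side.
- stamp: the same stamp, origin at the centre of its underside; same axes
- pad_top (a point): Red stamp pad in a black frame, 62 (x) x 80 (y) x 8 mm, lying loose in one of the caddy's four compartments (which one varies), long side along the caddy's bar; only one compartment holds it. This point is the centre of its red top, 12 mm above the caddy's underside; z is up. The stamp may stand on it either way round; set across the pad (long side square to the bar) the fingers can close and open along the bar without touching it.
- caddy: White open caddy on the folder, 0.3 to 0.6 kg empty: 150 (x) x 184 (y) mm, walls 36 mm high, walls and floor 4 mm thick, four compartments 69 x 86 mm centred 36.5 (x) and 45 (y) mm from the middle. At both y ends a post 30 mm wide, 6 mm thick rises to 98 mm; a wooden bar joins them along y. Origin at the centre of its underside, z up. Loaded, it balances within 20 mm of its middle.
- caddy_bar (a point): Middle of the caddy's wooden bar, 87 mm above its underside. The bar is 14 mm thick (x), 26 mm high (z 74 to 100 mm above the underside) and 172 mm long (y); below it is free space down to the compartment walls at 36 mm. Axes as the caddy's.
- tape: roll of beige tape, 49 x 49 x 19 mm, lying loose in a compartment; origin at the centre of its underside
- eraser: blue and white eraser, 20 x 42 x 13 mm, lying loose in a compartment; origin at the centre of its underside
- clip: black fold-back clip, 23 x 32 x 35 mm, standing loose in a compartment; origin at the centre of its underside
- folder: blue clip folder with papers, 236 (x) x 315 (y) x 10 mm, lying loose on the desk under the caddy and the stamp; origin at the centre of its underside, y along its long side
- mug: blue mug, 92 x 127 x 95 mm, standing on the desk to the left; bystander; origin at the centre of its underside
- glue: glue stick with a red cap, 24 mm across, 88 mm high, standing on the desk behind the folder; bystander; origin at the centre of its underside

How it is judged:
By the outcome, as a careful person would: the job done as asked, in the order asked, and still so for the second after the job is handed in, while the arm keeps its last pose, push and grip.
It also fails if it takes over 48 s, if anything falls off the work surface, if the arm or the gripper's body presses on something with over 40 N, if the wrist force passes 120 N, or if a joint passes its speed limit or range.

## Robot

A 7-joint arm with a two-finger parallel gripper is mounted at the origin on a cart in front of the work surface, level with it; the furniture and walls round the work are solid. World frame = base frame: x ahead of the robot, y to its left, z up, the work surface at z = 0. Lengths are in m, angles in rad, forces in N, time in s.
With the tool pointing down it reaches from about 0.4 to 0.85 m from the base axis. Payload 10.4 kg.
Tool frame: the origin (TCP) lies at the very end of the fingers, on their centre line; the grasp point (between the pads) lies r.grasp_offset behind it (r.grasp_offset is the distance from the TCP to the grasp point, in m); z points along the fingers, y is the direction in which the jaws open and shut (so a half turn about z gives the same grasp; the last joint's range is limited). The gripper opens to 87 mm and grips with 3 to 60 N. Pads are 19 mm wide; open, the fingers measure 117 mm over their backs; the gripper's body (75 mm by 190 mm) begins 51 mm behind the grasp point.
Start: joints at [1.259, 0.332, -0.065, 1.46, 0.022, 1.35, -0.088], TCP at [0.178, -0.599, 0.223] pointing down, gripper open.
Joint ranges: [-2.6, 2.6], [-0.5, 2.12], [-1.47, 1.34], [0.16, 2.42], [-1.27, 4.41], [0.06, 2.06], [-2.6, 2.6]. Speed limits (rad/s): [2.22, 2.22, 2.79, 2.79, 3.14, 3.14, 3.14].

## Interface

Orientations are given as a unit quaternion [x, y, z, w].
In Python, from bench import read_state, cams, job, r gives the robot as it stands. The module is installed in compiled form; this text tells all that it offers.
- The arm moves only by the tool arm_command, never from a script. Its argument "increments" is a list of rows, each an object of numbers: "gripper": the opening in per cent of the stroke, from 0 (shut) to 100 (fully open); "dx", "dy", "dz": the shift along the tool's x, y, z in m; "spin": the turn about the tool's z in degrees. In form: [{"gripper": .., "dx": .., "dy": .., "dz": .., "spin": ..}, ...]. A call has exactly 8 rows; each row shifts and turns the commanded pose from where the row before left it, along the tool's axes as they then stand; what a row does not reach is not made up. A row lasts 1/8 s, in which the tool goes at most 62.5 mm and 10.7 degrees, less where a joint would pass 70% of its speed; a pose out of reach is approached as far as the arm can. A call with a gripper value outside its range is refused whole. The fingers move at their own pace and stop on an object; "grip_force" is the grip in N (left out, the last holds). Time passes only in rows, so rows that do not move let the fingers close, or fill a call up. It gives the time, the measured TCP pose, the force and the opening at its end, in the units of the state.
- read_state(): the state, without advancing time (a new reading comes with each control period).
- cams.camera(name): name is "scene" or "top" or "wrist"; returns the picture (400x640x3 uint8, red, green, blue); there is no depth.
- cams.camera_info(name): a dict with "K" (3x3 intrinsics, pixels), "rvec" (rotation vector, rad) and "tvec" (3), from world to camera coordinates, as OpenCV has them. Camera axes: x right, y down, z forward; pixel columns grow to the right and rows downward; lengths in m; the calibration is good to about 2 mm. A picture is of the moment at which its call begins: read the wrist's pose just before it. camera_info takes no time and is no camera call; for the wrist camera it gives the pose at the moment of the call.
- job.close_job(): hands the job in, once; it reports no verdict.
The state is a dict: "time": time; "joint_positions": joint angles; "joint_vel": joint speeds; "joint_torque": joint torques, N m; "ee_pos": TCP position; "eef_rot": TCP orientation; "ft_force": force on the tool from outside, world axes, zero at the start; "torque": the same for the moment, N m; "width": finger opening in m.
Only numpy, scipy, OpenCV 4.12 (cv2) and the standard library are available. Lean on these libraries where they do the work, as an engineer would, in place of code of your own. Each camera call takes 0.05 s, during which the arm holds its last target.

## Working session

There is one attempt and no reset: what is moved stays moved. The work goes in short steps, Python scripts to look and compute and a tool call to move; the robot and the scene stay as the last step left them, time stands still between calls to the robot, and variables do not carry over. Pictures are saved under pics/ and viewed, and the job is handed in when it is done.

Besides the shell and the picture viewer there is one more tool, called as name([rows], argument=value, ...), one row to a line, values as JSON. arm_command: Moves the arm, as the interface text tells. Its arguments: {"type":"object","properties":{"increments":{"type":"array","items":{"type":"object","properties":{"gripper":{"type":"number"},"dx":{"type":"number"},"dy":{"type":"number"},"dz":{"type":"number"},"spin":{"type":"number"}}}},"grip_force":{"type":"number"}},"required":["increments"]}

```bash
mkdir -p pics; python3 - <<'E'
from bench import read_state, cams, job, r
import cv2, numpy as np
s=read_state()
for k,v in s.items(): print(k,np.round(v,3))
print(r.grasp_offset)
for n in ["scene","top","wrist"]:
    i=cams.camera_info(n); print(n,np.round(i["K"],1).tolist(),np.round(i["rvec"],3),np.round(i["tvec"],3))
    cv2.imwrite(f"pics/{n}0.png",cams.camera(n)[:,:,::-1])
E
```

```text
time 0.0
joint_positions [ 1.259  0.333 -0.065  1.461  0.022  1.35  -0.088]
joint_vel [-0.002  0.001  0.001  0.     0.001  0.001  0.001]
joint_torque [-0.0000e+00 -6.2325e+01  2.4000e-02 -3.8989e+01 -6.1000e-02  4.0000e-02
  0.0000e+00]
ee_pos [ 0.178 -0.599  0.222]
eef_rot [ 0.99   0.144 -0.    -0.001]
ft_force [ 0.2    0.465 -0.161]
torque [-0.009  0.021 -0.032]
width 0.087
0.0187
scene [[488.5, 0.0, 321.0], [0.0, 488.5, 209.2], [0.0, 0.0, 1.0]] [ 1.338 -2.293  0.889] [0.158 0.47  1.004]
top [[497.2, 0.0, 315.3], [0.0, 497.2, 200.0], [0.0, 0.0, 1.0]] [ 2.161 -2.175  0.177] [-0.158  0.584  1.049]
wrist [[305.9, 0.0, 320.1], [0.0, 305.9, 197.8], [0.0, 0.0, 1.0]] [-2.313  1.726  0.266] [-0.625 -0.037  0.393]
```

View pics/scene0.png

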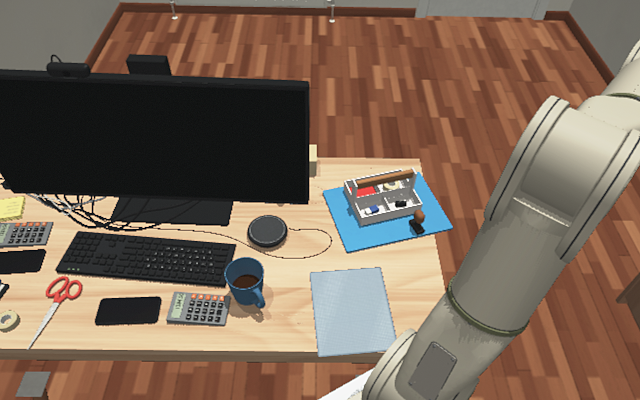

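View pics/top0.png

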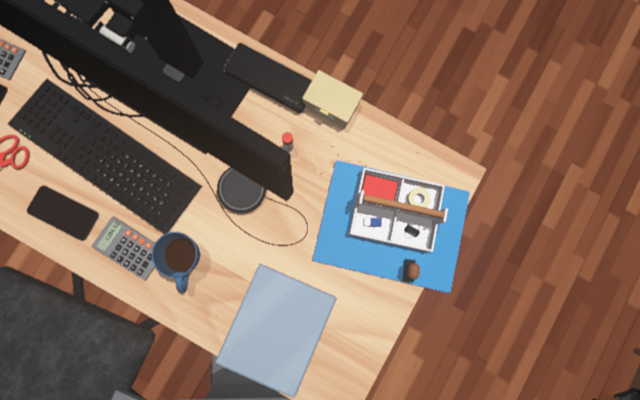

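View pics/wrist0.png

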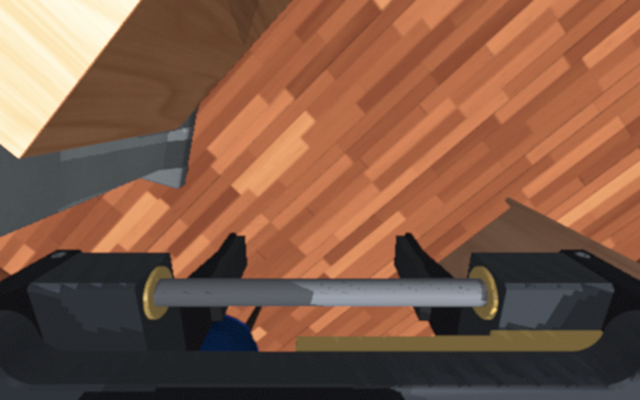

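The top view shows the caddy around (398,210), with the red pad at (381,187) in the far-left compartment. The stamp is at about (411,270), the mug at (177,256) and the glue stick at (287,141). Next I'll write helpers and zoom in.

```bash
cat > h.py <<'E'
from bench import read_state, cams, job, r
import cv2, numpy as np
from scipy.spatial.transform import Rotation as R
def info(n):
    i=cams.camera_info(n); return np.array(i["K"]),R.from_rotvec(np.ravel(i["rvec"])).as_matrix(),np.ravel(i["tvec"])
def proj(c,P):
    K,Rm,t=c; q=(np.atleast_2d(P)@Rm.T+t)@K.T; return q[:,:2]/q[:,2:]
def ray(c,uv):
    K,Rm,t=c; d=Rm.T@np.linalg.inv(K)@np.array([uv[0],uv[1],1.]); return -Rm.T@t,d/np.linalg.norm(d)
def onz(c,uv,z):
    o,d=ray(c,uv); return o+d*(z-o[2])/d[2]
def tri(*pairs):
    A=np.zeros((3,3));b=np.zeros(3);L=[]
    for c,uv in pairs:
        o,d=ray(c,uv);M=np.eye(3)-np.outer(d,d);A+=M;b+=M@o;L.append((o,M))
    p=np.linalg.solve(A,b); return p,[np.linalg.norm(M@(p-o)) for o,M in L]
E
python3 - <<'E'
from h import *
for n,(x0,y0,w,h),f in [("top",(305,150,175,150),4),("scene",(315,155,140,105),5)]:
    im=cv2.imread(f"pics/{n}0.png")[y0:y0+h,x0:x0+w]
    cv2.imwrite(f"pics/{n}0z.png",cv2.resize(im,None,fx=f,fy=f,interpolation=cv2.INTER_CUBIC))
c=info("top")
for uv in [(411,270),(381,187),(177,256),(287,141),(398,210)]: print(uv,onz(c,uv,0.03).round(3))
E
```

```text
(411, 270) [ 0.429 -0.37   0.03 ]
(381, 187) [ 0.613 -0.309  0.03 ]
(177, 256) [0.464 0.138 0.03 ]
(287, 141) [ 0.719 -0.1    0.03 ]
(398, 210) [ 0.562 -0.346  0.03 ]
```

View pics/top0z.png

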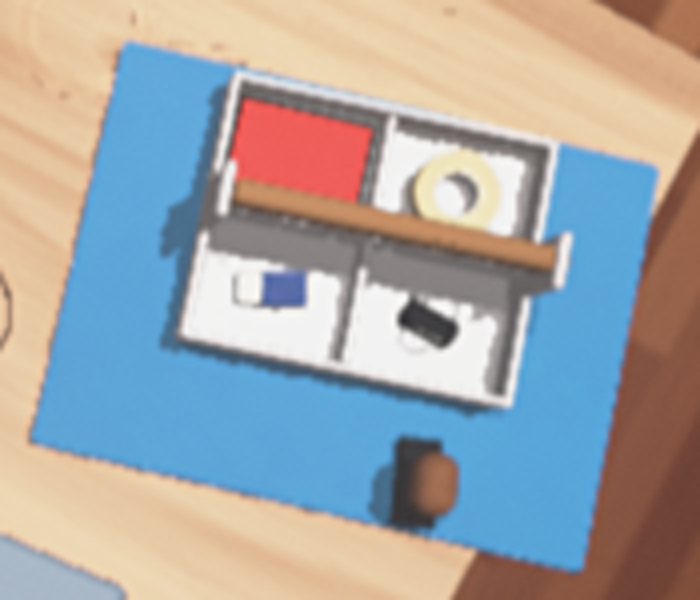

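View pics/scene0z.png

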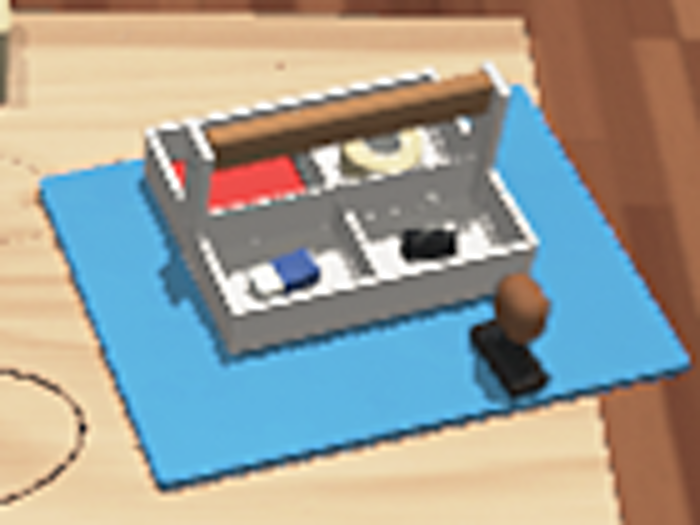

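```bash
python3 - <<'E'
from h import *
T=info("top");S=info("scene")
t=lambda u,v:(305+(u+.5)/4-.5,150+(v+.5)/4-.5)
s=lambda u,v:(315+(u+.5)/5-.5,155+(v+.5)/5-.5)
C=[onz(T,t(*p),.046) for p in [(180,338),(512,405),(555,145),(238,72)]]
for p in C: print(p.round(4))
for i in range(4): print(np.linalg.norm(C[i]-C[(i+1)%4]).round(4), np.degrees(np.arctan2(*(C[(i+1)%4]-C[i])[1::-1])).round(1))
print("ctr",np.mean(C,0).round(4))
print("bar top ends/mid tri")
a,e=tri((T,t(236,182)),(S,s(208,130)));print(a,e)
b,e=tri((T,t(560,243)),(S,s(492,75)));print(b,e,np.linalg.norm(a-b),np.degrees(np.arctan2(*(a-b)[1::-1])))
print("knob",tri((T,t(437,484)),(S,s(522,307))))
# colour masks
im=cv2.imread("pics/top0.png");hsv=cv2.cvtColor(im,cv2.COLOR_BGR2HSV)
red=((hsv[...,0]<8)|(hsv[...,0]>172))&(hsv[...,1]>140)&(hsv[...,2]>180)
red[:150]=0;red[230:]=0;red[:,:355]=0;red[:,450:]=0
ys,xs=np.nonzero(red);print("red",xs.mean(),ys.mean(),len(xs),cv2.minAreaRect(np.c_[xs,ys].astype(np.float32)), onz(T,(xs.mean(),ys.mean()),.022))
for p in [(245,98),(375,127),(360,200)]: print("pad",onz(T,t(*p),.022).round(4))
for p in [(398,437),(440,440),(435,527),(392,523)]: print("base",onz(T,t(*p),.022).round(4))
for p in [(122,42),(658,168),(583,572),(30,440)]: print("fold",onz(T,t(*p),.010).round(4))
print("folder corner 2view",tri((T,t(122,42)),(S,s(42,182))),tri((T,t(583,572)),(S,s(690,362))))
E
```

```text
[ 0.5077 -0.2355  0.046 ]
[ 0.4702 -0.4153  0.046 ]
[ 0.6128 -0.445   0.046 ]
[ 0.6543 -0.2702  0.046 ]
0.1837 -101.8
0.1457 -11.7
0.1796 76.7
0.1506 166.7
ctr [ 0.5612 -0.3415  0.046 ]
bar top ends/mid tri
[ 0.58278775 -0.26048068  0.11125712] [np.float64(0.0015321057598036351), np.float64(0.001532105759803673)]
[ 0.55078299 -0.43146046  0.10106403] [np.float64(0.002776035843651052), np.float64(0.002776035843650985)] 0.17424778924928416 79.39781019412001
knob (array([ 0.42797647, -0.37074099,  0.05733625]), [np.float64(0.00047624565377106135), np.float64(0.0004762456537710136)])
red 379.64044943820227 187.39967897271268 623 ((379.4706115722656, 187.61766052246094), (32.7423095703125, 19.402849197387695), 14.03624439239502) [ 0.61373661 -0.30737475  0.022     ]
pad [ 0.6441 -0.277   0.022 ]
pad [ 0.6273 -0.3502  0.022 ]
pad [ 0.5859 -0.3404  0.022 ]
base [ 0.4537 -0.3576  0.022 ]
base [ 0.4519 -0.3809  0.022 ]
base [ 0.4045 -0.3765  0.022 ]
base [ 0.4069 -0.3528  0.022 ]
fold [ 0.679  -0.2089  0.01  ]
fold [ 0.6051 -0.5143  0.01  ]
fold [ 0.3787 -0.461   0.01  ]
fold [ 0.4539 -0.1546  0.01  ]
folder corner 2view (array([ 0.67767605, -0.21122407,  0.00859623]), [np.float64(0.002790615962765512), np.float64(0.0027906159627655203)]) (array([ 0.37847785, -0.46137438,  0.00961065]), [np.float64(0.00028231416943199223), np.float64(0.0002823141694320412)])
```

```bash
python3 - <<'E'
from h import *
W=info("wrist");s=read_state();p=np.array(s["ee_pos"]);Rt=R.from_quat(s["eef_rot"]).as_matrix()
o,d=ray(W,(320,200));print("cam in tool",Rt.T@(o-p),"dir",Rt.T@d, "fwd world",d)
print("proj of TCP and 15cm below",proj(W,[p,p+Rt[:,2]*.15]))
T=info("top");S=info("scene")
print("monitor top-right",tri((T,(290,198)),(S,(307,203))),tri((T,(293,160)),(S,(308,82))))
print(onz(T,(290,198),.1),onz(T,(290,198),.4))
E
```

```text
cam in tool [ 8.27539393e-02  1.55186439e-04 -1.63303240e-01] dir [-3.06432402e-01 -1.50668032e-04  9.51892410e-01] fwd world [-0.29413553 -0.08617786 -0.95187061]
proj of TCP and 15cm below [[319.79524174 248.6725656 ]
 [319.89540566 183.71287114]]
monitor top-right (array([ 0.57978917, -0.10705828,  0.10359645]), [np.float64(0.0006840605543796212), np.float64(0.0006840605543795911)]) (array([ 0.58257845, -0.11549213,  0.47129882]), [np.float64(0.004101484878472345), np.float64(0.004101484878472334)])
[ 0.57988544 -0.10755006  0.1       ] [ 0.53887277 -0.1134005   0.4       ]
```

arm_command([
  {"gripper": 100, "dx": 0.051, "dy": -0.025, "dz": 0, "spin": 0},
  {"gripper": 100, "dx": 0.051, "dy": -0.025, "dz": 0, "spin": 0},
  {"gripper": 100, "dx": 0.051, "dy": -0.025, "dz": 0.01, "spin": 0},
  {"gripper": 100, "dx": 0.051, "dy": -0.025, "dz": 0.01, "spin": 0},
  {"gripper": 100, "dx": 0.051, "dy": -0.025, "dz": 0.02, "spin": 0},
  {"gripper": 100, "dx": 0.051, "dy": -0.025, "dz": 0.02, "spin": 0},
  {"gripper": 100, "dx": 0, "dy": 0, "dz": 0, "spin": 10.5},
  {"gripper": 100, "dx": 0, "dy": 0, "dz": 0, "spin": 10.5},
], grip_force=20)

```text
time: 1.15
ee_pos: [0.4289, -0.3673, 0.162]
eef_rot: [0.999, -0.041, -0.0, -0.0]
ft_force: [-0.5, -0.3, -0.7]
width: 0.0871
```

```bash
python3 - <<'E'
from h import *
s=read_state();print(s["time"],np.round(s["ee_pos"],4),R.from_quat(s["eef_rot"]).as_matrix().round(3).tolist(),np.abs(s["joint_vel"]).max())
W=info("wrist");np.save("w1.npy",np.array(W,dtype=object),allow_pickle=True)
im=cams.camera("wrist")[:,:,::-1];cv2.imwrite("pics/w1.png",im)
E
```

```text
1.15 [ 0.4289 -0.3673  0.162 ] [[0.997, -0.082, -0.001], [-0.082, -0.997, 0.001], [-0.001, -0.001, -1.0]] 1.422797845782197Traceback (most recent call last):
  File "<stdin>", line 3, in <module>
ValueError: could not broadcast input array from shape (3,3) into shape (3,)
```

```bash
cat >> h.py <<'E'
def shot(k,name="wrist"):
    W=info(name); im=cams.camera(name)[:,:,::-1]; cv2.imwrite(f"pics/{k}.png",im)
    np.savez(f"{k}.npz",K=W[0],R=W[1],t=W[2]); return W,im
def load(k):
    z=np.load(f"{k}.npz");return z["K"],z["R"],z["t"]
E
python3 - <<'E'
from h import *
cams.camera("top")
shot("w1");s=read_state();print(s["time"],np.round(s["ee_pos"],4),R.from_quat(s["eef_rot"]).as_matrix().round(3).tolist(),np.abs(s["joint_vel"]).max())
E
```

```text
1.25 [ 0.4286 -0.368   0.1623] [[0.997, -0.08, -0.0], [-0.08, -0.997, 0.0], [-0.0, -0.0, -1.0]] 0.17752598282305115
```

View pics/w1.png

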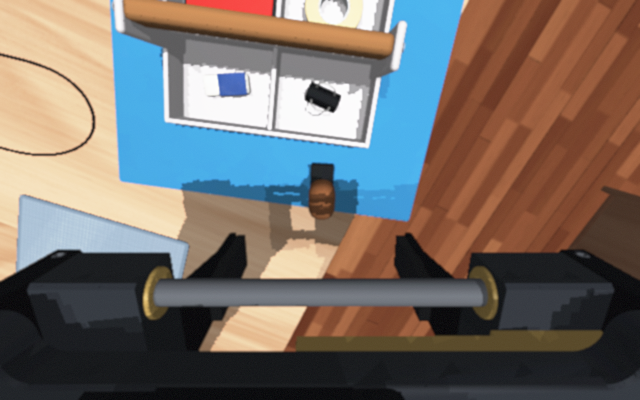

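```bash
python3 - <<'E'
from h import *
im=cv2.imread("pics/w1.png")[130:240,240:400];cv2.imwrite("pics/w1z.png",cv2.resize(im,None,fx=5,fy=5,interpolation=cv2.INTER_CUBIC))
W=load("w1")
# knob top-outline points for check
hsv=cv2.cvtColor(cv2.imread("pics/w1.png"),cv2.COLOR_BGR2HSV)
E
```

```text
(no output)
```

View pics/w1z.png

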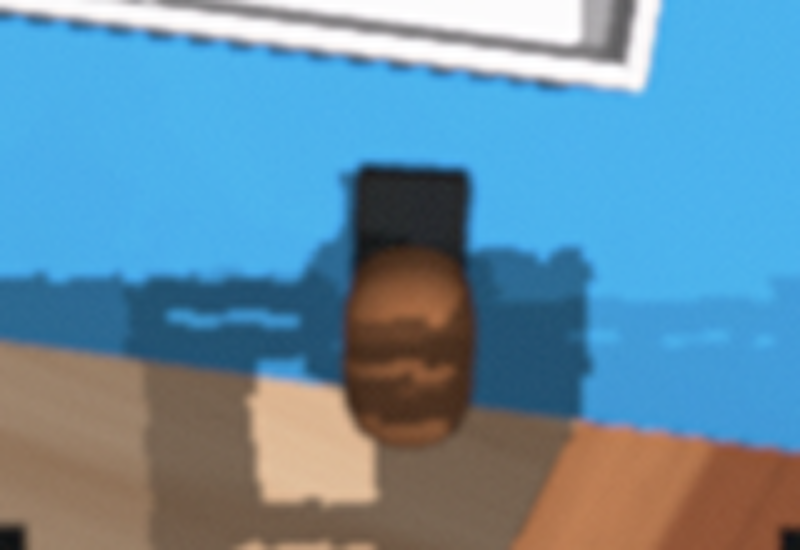

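```bash
python3 - <<'E'
from h import *
W=load("w1");T=info("top");S=info("scene")
t=lambda u,v:(305+(u+.5)/4-.5,150+(v+.5)/4-.5)
s=lambda u,v:(315+(u+.5)/5-.5,155+(v+.5)/5-.5)
w=lambda u,v:(240+(u+.5)/5-.5,130+(v+.5)/5-.5)
print("knob",tri((T,t(437,484)),(S,s(522,307)),(W,w(410,342))))
print("knob2",tri((T,t(437,484)),(W,w(410,342))))
a=onz(W,w(358,168),.022);b=onz(W,w(470,172),.022);print(a,b,np.linalg.norm(a-b))
# left edge direction
c=onz(W,w(356,245),.022);d=onz(W,w(466,245),.022);print(c,d,np.degrees(np.arctan2(*(a-c)[1::-1])),np.degrees(np.arctan2(*(b-d)[1::-1])))
print(tri((T,t(398,437)),(W,w(358,168))),tri((T,t(440,440)),(W,w(470,172))))
# knob side widths at z .057
print(onz(W,w(346,320),.057),onz(W,w(474,320),.057))
E
```

```text
knob (array([ 0.42753728, -0.36981077,  0.05879225]), [np.float64(0.0007580914963868253), np.float64(0.0007622731998745233), np.float64(0.0006356586125962771)])
knob2 (array([ 0.42832929, -0.3692906 ,  0.06180323]), [np.float64(4.089012039917148e-05), np.float64(4.089012039930271e-05)])
[ 0.45329162 -0.36121369  0.022     ] [ 0.45040426 -0.38354337  0.022     ] 0.022515582940028856
[ 0.43751433 -0.35919989  0.022     ] [ 0.43544427 -0.38153579  0.022     ] -7.273833764470171 -7.643226913538101
(array([ 0.45283863, -0.36006183,  0.01425438]), [np.float64(0.0012798891991968348), np.float64(0.0012798891991967472)]) (array([ 0.45093734, -0.38257568,  0.019462  ]), [np.float64(0.0014487936818675929), np.float64(0.0014487936818674914)])
[ 0.43213662 -0.35785258  0.057     ] [ 0.42997363 -0.38119853  0.057     ]
```

arm_command([
  {"gripper": 60, "dx": -0.001, "dy": 0.0015, "dz": 0.02, "spin": 2.8},
  {"gripper": 60, "dx": 0, "dy": 0, "dz": 0.03, "spin": 0},
  {"gripper": 60, "dx": 0, "dy": 0, "dz": 0.03, "spin": 0},
  {"gripper": 60, "dx": 0, "dy": 0, "dz": 0.025, "spin": 0},
  {"gripper": 60, "dx": 0, "dy": 0, "dz": 0.017, "spin": 0},
  {"gripper": 60, "dx": 0, "dy": 0, "dz": 0, "spin": 0},
  {"gripper": 10, "dx": 0, "dy": 0, "dz": 0, "spin": 0},
  {"gripper": 10, "dx": 0, "dy": 0, "dz": 0, "spin": 0},
], grip_force=20)

```text
time: 2.25
ee_pos: [0.4281, -0.3701, 0.0417]
eef_rot: [0.998, -0.063, 0.001, 0.001]
ft_force: [-0.1, -0.4, 0.2]
width: 0.0394
```

arm_command([
  {"gripper": 5, "dx": 0, "dy": 0, "dz": 0, "spin": 0},
  {"gripper": 5, "dx": 0, "dy": 0, "dz": 0, "spin": 0},
  {"gripper": 5, "dx": 0, "dy": 0, "dz": 0, "spin": 0},
  {"gripper": 5, "dx": 0, "dy": 0, "dz": 0, "spin": 0},
  {"gripper": 5, "dx": 0, "dy": 0, "dz": -0.01, "spin": 0},
  {"gripper": 5, "dx": 0, "dy": 0, "dz": -0.01, "spin": 0},
  {"gripper": 5, "dx": 0, "dy": 0, "dz": 0, "spin": 0},
  {"gripper": 5, "dx": 0, "dy": 0, "dz": 0, "spin": 0},
], grip_force=20)

```text
time: 3.25
ee_pos: [0.4274, -0.3696, 0.0605]
eef_rot: [0.998, -0.063, -0.0, 0.0]
ft_force: [0.3, -0.1, -1.3]
width: 0.0234
```

```bash
python3 - <<'E'
from h import *
W,im=shot("w2");T,it=shot("t2","top")
cv2.imwrite("pics/c2.png",np.vstack([im[100:330,:],cv2.resize(it[230:300,330:490],(640,280),interpolation=cv2.INTER_CUBIC)]))
s=read_state();print(s["time"],s["ee_pos"],s["width"],s["ft_force"])
E
```

```text
3.35 [ 0.42731545 -0.36948017  0.06026148] 0.023811861291408797 [ 0.07327549  0.41398646 -1.13315983]
```

View pics/c2.png

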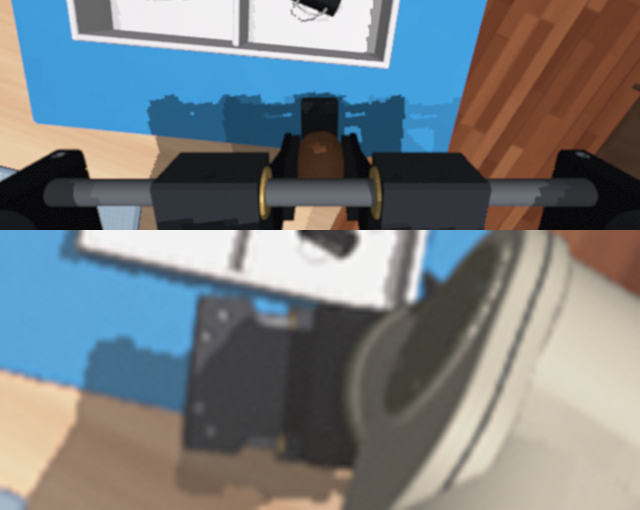

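arm_command([
  {"gripper": 5, "dx": 0, "dy": 0, "dz": -0.04, "spin": 0},
  {"gripper": 5, "dx": 0, "dy": 0, "dz": -0.05, "spin": 0},
  {"gripper": 5, "dx": 0.02, "dy": -0.01, "dz": -0.04, "spin": 0},
  {"gripper": 5, "dx": 0.03, "dy": -0.015, "dz": -0.01, "spin": 0},
  {"gripper": 5, "dx": 0.03, "dy": -0.015, "dz": 0, "spin": 0},
  {"gripper": 5, "dx": 0.008, "dy": 0, "dz": 0, "spin": 5},
  {"gripper": 5, "dx": 0, "dy": 0, "dz": 0, "spin": 0},
  {"gripper": 5, "dx": 0, "dy": 0, "dz": 0, "spin": 0},
], grip_force=20)

```text
time: 4.35
ee_pos: [0.5192, -0.3414, 0.2003]
eef_rot: [0.994, -0.106, -0.0, 0.0]
ft_force: [-0.1, -1.2, -1.1]
width: 0.024
```

```bash
python3 - <<'E'
from h import *
W,im=shot("w3")
s=read_state();print(s["time"],s["ee_pos"],R.from_quat(s["eef_rot"]).as_matrix()[:,0],s["width"],s["ft_force"])
E
```

```text
4.4 [ 0.5191379  -0.34146762  0.20044233] [ 9.77346884e-01 -2.11643266e-01 -4.43710892e-04] 0.023451260817325265 [ 0.40675737  0.11303572 -0.03888046]
```

View pics/w3.png

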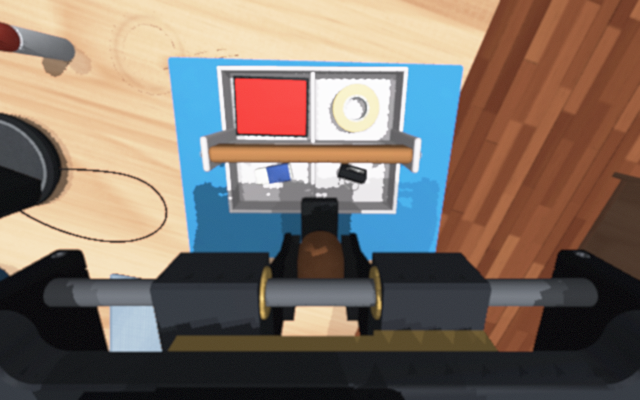

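The wrist view shows the red pad clearly, spanning columns 236–307 and rows 77–136, with the bar at rows 147–161. The stamp is held upright in the fingers.

```bash
python3 - <<'E'
from h import *
im=cv2.imread("pics/w3.png");im2=im[55:225,190:430];cv2.imwrite("pics/w3z.png",cv2.resize(im2,None,fx=3.3,fy=3.3,interpolation=cv2.INTER_CUBIC))
W=load("w3");T=info("top")
hsv=cv2.cvtColor(im,cv2.COLOR_BGR2HSV)
red=((hsv[...,0]<8)|(hsv[...,0]>172))&(hsv[...,1]>140)&(hsv[...,2]>120)
red[:60]=0;red[142:]=0;red[:,:225]=0;red[:,312:]=0
cs,_=cv2.findContours(red.astype(np.uint8),cv2.RETR_EXTERNAL,cv2.CHAIN_APPROX_NONE)
c=max(cs,key=cv2.contourArea);bx=cv2.boxPoints(cv2.minAreaRect(c));print(bx)
P=np.array([onz(W,p,.022) for p in bx]);print(P.round(4),[np.linalg.norm(P[i]-P[(i+1)%4]).round(4) for i in range(4)],P.mean(0))
d=[(P[i]-P[(i+1)%4]) for i in range(4)];print([np.degrees(np.arctan2(x[1],x[0])).round(1) for x in d])
t=lambda u,v:(305+(u+.5)/4-.5,150+(v+.5)/4-.5)
s2=sorted(bx.tolist(),key=lambda p:p[0]+p[1]); print("2view TL corner red",tri((T,t(245,98)),(W,s2[0])))
tr=sorted(bx.tolist(),key=lambda p:p[1]-p[0])[0]; print("TR",tri((T,t(375,127)),(W,tr)))
# bar ends
for p in [(209,155),(413,155)]: print("bar",onz(W,p,.11).round(4))
# bar brown mask
br=(hsv[...,0]>5)&(hsv[...,0]<20)&(hsv[...,1]>100)&(hsv[...,2]>70);br[:140]=0;br[168:]=0;br[:,:205]=0;br[:,420:]=0
cs,_=cv2.findContours(br.astype(np.uint8),cv2.RETR_EXTERNAL,cv2.CHAIN_APPROX_NONE);c=max(cs,key=cv2.contourArea);print(cv2.boundingRect(c),cv2.boxPoints(cv2.minAreaRect(c)))
E
```

```text
[[233.33115  133.07063 ]
 [235.02292   77.243126]
 [307.1688    79.42937 ]
 [305.47702  135.25687 ]]
[[ 0.5881 -0.259   0.022 ]
 [ 0.6425 -0.2776  0.022 ]
 [ 0.6246 -0.3505  0.022 ]
 [ 0.569  -0.3359  0.022 ]] [np.float64(0.0575), np.float64(0.0751), np.float64(0.0574), np.float64(0.0792)] [ 0.60604799 -0.30576421  0.022     ]
[np.float64(161.2), np.float64(76.2), np.float64(-14.8), np.float64(-103.9)]
2view TL corner red (array([ 0.64346052, -0.27721361,  0.02111963]), [np.float64(0.0008344634169215447), np.float64(0.0008344634169212363)])
TR (array([ 0.625597  , -0.3500848 ,  0.02486728]), [np.float64(0.001341197798753146), np.float64(0.001341197798753163)])
bar [ 0.5783 -0.2598  0.11  ]
bar [ 0.5424 -0.4257  0.11  ]
(209, 144, 203, 20) [[208.92186 162.21254]
 [209.03044 143.85817]
 [411.08252 145.05376]
 [410.97394 163.40813]]
```

View pics/w3z.png

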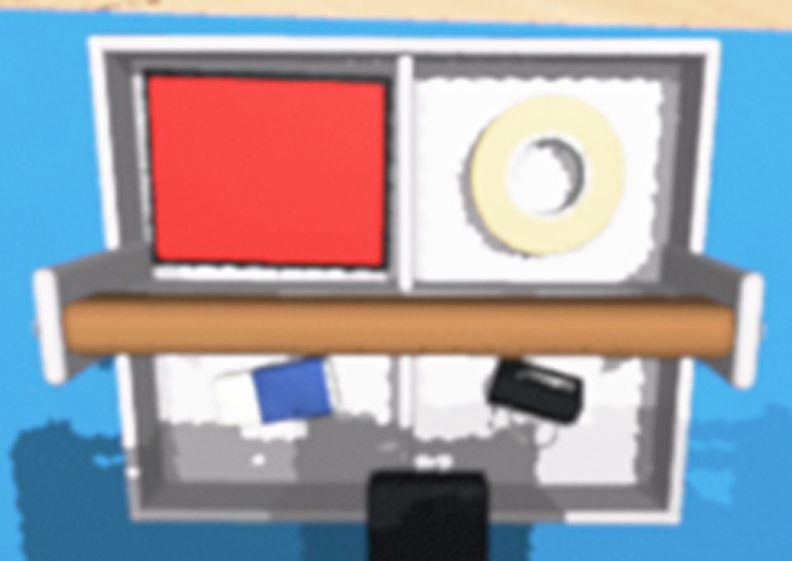

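```bash
python3 - <<'E'
from h import *
W=load("w3");p=np.array([.5191,-.3415,.2004]);x=np.array([.9773,-.2117,0]);y=np.array([-.2117,-.9773,0])
z=lambda u,v:(190+(u+.5)/3.3-.5,55+(v+.5)/3.3-.5)
for q in [(370,474),(487,474)]:
    d=onz(W,z(*q),.182)-p; print(d@x,d@y)
rim=[onz(W,z(*q),.046) for q in [(90,38),(720,41),(683,522),(132,520)]]
for q in rim: print(q.round(4))
print(np.mean(rim,0),[np.degrees(np.arctan2(*(rim[i]-rim[j])[1::-1])).round(1) for i,j in [(0,1),(1,2),(3,2),(0,3)]],[np.linalg.norm(rim[i]-rim[j]).round(4) for i,j in [(0,1),(1,2),(3,2),(0,3)]])
tgt=np.array([.606,-.3055,0]);d=tgt-p;print("move",d@x,d@y)
E
```

```text
0.025548817187219942 -0.011330740423032613
0.02555797739029765 0.010737877105846774
[ 0.6527 -0.2693  0.046 ]
[ 0.6132 -0.448   0.046 ]
[ 0.4676 -0.417   0.046 ]
[ 0.5073 -0.2368  0.046 ]
[ 0.56023152 -0.34275014  0.046     ] [np.float64(77.5), np.float64(-12.0), np.float64(77.6), np.float64(-12.6)] [np.float64(0.183), np.float64(0.1489), np.float64(0.1845), np.float64(0.149)]
move 0.07730616999999997 -0.05357953000000003
```

arm_command([
  {"gripper": 5, "dx": 0.026, "dy": -0.018, "dz": 0, "spin": 0},
  {"gripper": 5, "dx": 0.026, "dy": -0.018, "dz": 0, "spin": 0},
  {"gripper": 5, "dx": 0.0255, "dy": -0.017, "dz": 0, "spin": 0},
  {"gripper": 5, "dx": 0, "dy": 0, "dz": 0.02, "spin": 0},
  {"gripper": 5, "dx": 0, "dy": 0, "dz": 0.035, "spin": 0},
  {"gripper": 5, "dx": 0, "dy": 0, "dz": 0.035, "spin": 0},
  {"gripper": 5, "dx": 0, "dy": 0, "dz": 0.03, "spin": 0},
  {"gripper": 5, "dx": 0, "dy": 0, "dz": 0.015, "spin": 0},
], grip_force=20)

```text
time: 5.4
ee_pos: [0.6047, -0.3063, 0.0632]
eef_rot: [0.994, -0.107, -0.002, -0.0]
ft_force: [0.0, -0.4, -0.8]
width: 0.0236
```

```bash
python3 - <<'E'
from h import *
S,im=shot("s4","scene");W,iw=shot("w4")
cv2.imwrite("pics/c4.png",np.vstack([cv2.resize(im[155:235,320:480],(640,320),interpolation=cv2.INTER_CUBIC),iw[60:330]]))
s=read_state();print(s["time"],s["ee_pos"],R.from_quat(s["eef_rot"]).as_matrix()[:,0],s["width"],s["ft_force"])
E
```

```text
5.5 [ 0.60517067 -0.30593945  0.06380653] [ 0.97712122 -0.21266206 -0.00299447] 0.023467437654301943 [-0.24546666 -0.58423311 -0.18316771]
```

View pics/c4.png

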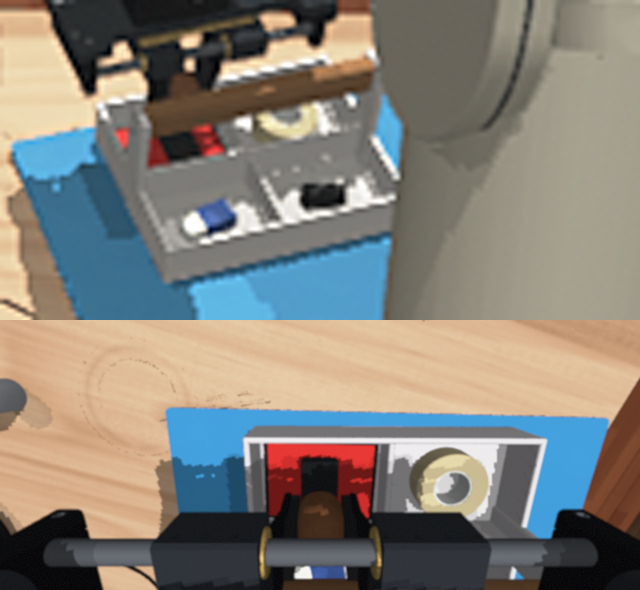

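arm_command([
  {"gripper": 5, "dx": 0.0005, "dy": 0, "dz": 0.004, "spin": 0},
  {"gripper": 5, "dx": 0, "dy": 0, "dz": 0.004, "spin": 0},
  {"gripper": 5, "dx": 0, "dy": 0, "dz": 0.002, "spin": 0},
  {"gripper": 5, "dx": 0, "dy": 0, "dz": 0.001, "spin": 0},
  {"gripper": 5, "dx": 0, "dy": 0, "dz": 0.0005, "spin": 0},
  {"gripper": 5, "dx": 0, "dy": 0, "dz": 0, "spin": 0},
  {"gripper": 5, "dx": 0, "dy": 0, "dz": 0, "spin": 0},
  {"gripper": 5, "dx": 0, "dy": 0, "dz": 0, "spin": 0},
])

```text
time: 6.5
ee_pos: [0.6074, -0.3058, 0.0541]
eef_rot: [0.994, -0.107, 0.0, 0.0]
ft_force: [-0.4, -0.2, -1.2]
width: 0.0235
```

```bash
python3 - <<'E'
from h import *
W,iw=shot("w5")
s=read_state();print(s["time"],s["ee_pos"],s["width"],s["ft_force"],s["torque"])
E
```

```text
6.55 [ 0.60736949 -0.30580004  0.0540937 ] 0.023171505702233763 [ 0.58712487  0.13893993 -1.46048455] [ 0.05059373 -0.01979438 -0.03410132]
```

View pics/w5.png

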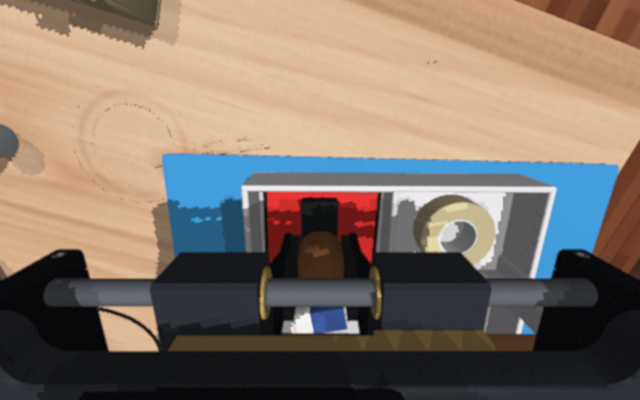

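arm_command([
  {"gripper": 5, "dx": -0.001, "dy": 0, "dz": 0, "spin": 0},
  {"gripper": 5, "dx": 0, "dy": 0, "dz": 0.001, "spin": 0},
  {"gripper": 5, "dx": 0, "dy": 0, "dz": 0.0005, "spin": 0},
  {"gripper": 5, "dx": 0, "dy": 0, "dz": 0.0005, "spin": 0},
  {"gripper": 5, "dx": 0, "dy": 0, "dz": 0.0005, "spin": 0},
  {"gripper": 5, "dx": 0, "dy": 0, "dz": 0, "spin": 0},
  {"gripper": 5, "dx": 0, "dy": 0, "dz": 0, "spin": 0},
  {"gripper": 5, "dx": 0, "dy": 0, "dz": 0, "spin": 0},
])

```text
time: 7.55
ee_pos: [0.6067, -0.3057, 0.053]
eef_rot: [0.994, -0.107, 0.0, 0.0]
ft_force: [-4.7, 2.1, 9.9]
width: 0.0239
```

arm_command([
  {"gripper": 5, "dx": 0, "dy": 0, "dz": -0.0008, "spin": 0},
  {"gripper": 5, "dx": 0, "dy": 0, "dz": 0, "spin": 0},
  {"gripper": 50, "dx": 0, "dy": 0, "dz": 0, "spin": 0},
  {"gripper": 50, "dx": 0, "dy": 0, "dz": 0, "spin": 0},
  {"gripper": 50, "dx": 0, "dy": 0, "dz": 0, "spin": 0},
  {"gripper": 50, "dx": 0, "dy": 0, "dz": -0.01, "spin": 0},
  {"gripper": 50, "dx": 0, "dy": 0, "dz": -0.02, "spin": 0},
  {"gripper": 50, "dx": 0, "dy": 0, "dz": -0.02, "spin": 0},
])

```text
time: 8.55
ee_pos: [0.6068, -0.3058, 0.1046]
eef_rot: [0.994, -0.107, 0.001, 0.0]
ft_force: [-0.1, 0.5, 0.1]
width: 0.0433
```

```bash
python3 - <<'E'
from h import *
W,iw=shot("w6")
s=read_state();print(s["time"],s["ee_pos"],s["width"],s["ft_force"],s["joint_positions"])
E
```

```text
8.6 [ 0.60816776 -0.30634874  0.10787386] 0.04366178744505757 [ 1.08899987 -0.66482402  2.65394415] [ 0.58570503  0.54027609 -0.26169952  1.42543256  0.14436219  1.18900686
 -1.47822597]
```

View pics/w6.png

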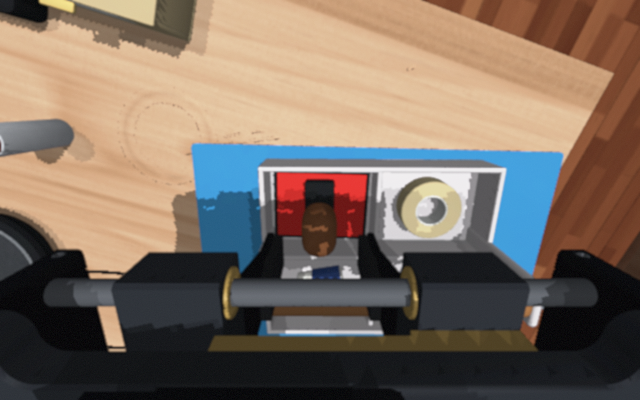

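arm_command([
  {"gripper": 50, "dx": 0, "dy": 0, "dz": -0.045, "spin": 0},
  {"gripper": 50, "dx": 0, "dy": 0, "dz": -0.045, "spin": 0},
  {"gripper": 50, "dx": -0.019, "dy": 0.0215, "dz": -0.01, "spin": 0},
  {"gripper": 50, "dx": -0.019, "dy": 0.0215, "dz": 0, "spin": 0},
  {"gripper": 50, "dx": 0, "dy": 0, "dz": 0, "spin": -10.5},
  {"gripper": 50, "dx": 0, "dy": 0, "dz": 0, "spin": -10.5},
  {"gripper": 50, "dx": 0, "dy": 0, "dz": 0, "spin": -10.5},
  {"gripper": 50, "dx": 0, "dy": 0, "dz": 0, "spin": -10.5},
])

```text
time: 9.6
ee_pos: [0.5602, -0.3396, 0.2033]
eef_rot: [0.966, 0.26, 0.0, 0.0]
ft_force: [-0.2, 0.8, -0.9]
width: 0.0434
```

arm_command([
  {"gripper": 50, "dx": 0, "dy": 0, "dz": 0, "spin": -10.5},
  {"gripper": 50, "dx": 0, "dy": 0, "dz": 0, "spin": -10.5},
  {"gripper": 50, "dx": 0, "dy": 0, "dz": 0, "spin": -10.5},
  {"gripper": 50, "dx": 0, "dy": 0, "dz": 0, "spin": -10.5},
  {"gripper": 50, "dx": 0, "dy": 0, "dz": 0, "spin": -6},
  {"gripper": 50, "dx": 0, "dy": 0, "dz": 0, "spin": 0},
  {"gripper": 50, "dx": 0, "dy": 0, "dz": 0, "spin": 0},
  {"gripper": 50, "dx": 0, "dy": 0, "dz": 0, "spin": 0},
])

```text
time: 10.6
ee_pos: [0.5601, -0.3395, 0.2026]
eef_rot: [0.779, 0.627, -0.0, 0.0]
ft_force: [0.4, 0.4, -0.2]
width: 0.0435
```

```bash
python3 - <<'E'
from h import *
W,iw=shot("w7");S,im=shot("s7","scene")
cv2.imwrite("pics/s7z.png",cv2.resize(im[140:280,310:490],(720,560),interpolation=cv2.INTER_CUBIC))
s=read_state();print(s["time"],s["ee_pos"],R.from_quat(s["eef_rot"]).as_matrix().round(4).tolist(),s["width"],s["ft_force"],s["joint_positions"])
E
```

```text
10.7 [ 0.56014795 -0.33951318  0.2024785 ] [[0.2129, 0.9771, 0.0001], [0.9771, -0.2129, -0.0002], [-0.0002, 0.0002, -1.0]] 0.04314039939493027 [ 0.73129672  0.09461201 -0.2667447 ] [ 0.83880762  0.45533342 -0.50425356  1.37990876  0.21912949  1.36145705
  0.11788799]
```

View pics/w7.png

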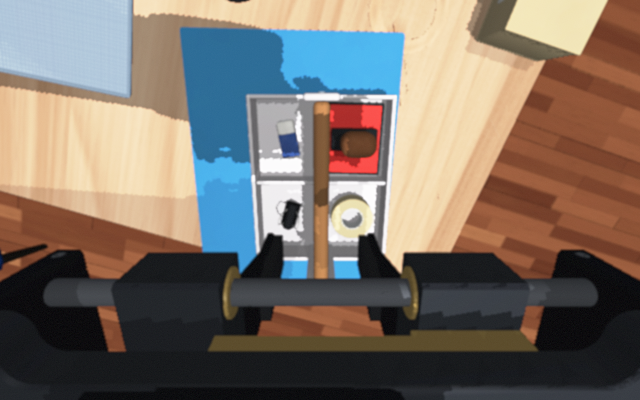

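View pics/s7z.png

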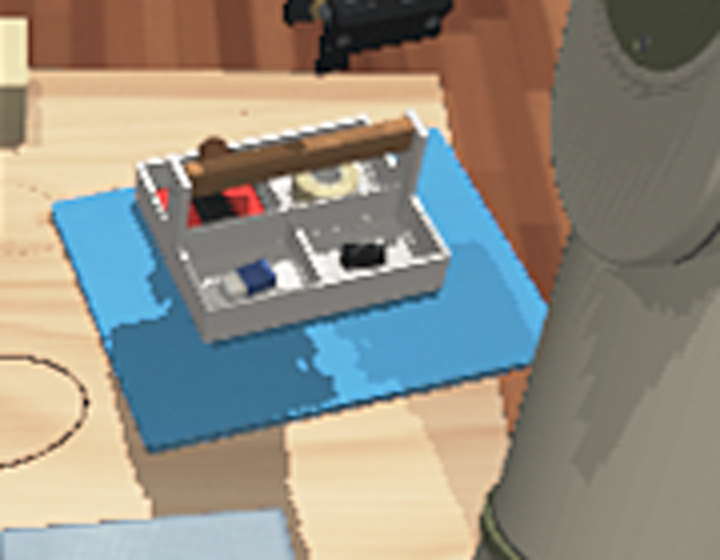

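```bash
python3 - <<'E'
from h import *
W=load("w7");W3=load("w3");p=np.array([.5601,-.3395,.2025]);x=np.array([.2129,.9771,0]);y=np.array([.9771,-.2129,0])
im=cv2.imread("pics/w7.png")
hsv=cv2.cvtColor(im,cv2.COLOR_BGR2HSV)
br=(hsv[...,0]>5)&(hsv[...,0]<20)&(hsv[...,1]>110)&(hsv[...,2]>60)
for v in [115,130,145,165,180,200,220,235]:
    xs=np.nonzero(br[v,305:340])[0]+305
    a=onz(W,(xs.min()-.5,v),.110)-p;b=onz(W,(xs.max()+.5,v),.110)-p
    print(v,xs.min(),xs.max(),"tool y mm",(a@y*1e3).round(1),(b@y*1e3).round(1),"x",(a@x*1e3).round(1))
z=lambda u,v:(190+(u+.5)/3.3-.5,55+(v+.5)/3.3-.5)
cv2.imwrite("pics/w7z.png",cv2.resize(im[85:285,240:400],None,fx=3.7,fy=3.7,interpolation=cv2.INTER_CUBIC)[:598])
E
```

```text
115 314 329 tool y mm -5.1 7.8 x 72.3
130 314 329 tool y mm -5.2 7.9 x 60.4
145 314 329 tool y mm -5.3 8.0 x 48.2
165 314 328 tool y mm -5.4 7.3 x 31.3
180 314 327 tool y mm -5.5 6.5 x 18.2
200 315 326 tool y mm -4.8 5.8 x 0.1
220 314 326 tool y mm -5.8 5.9 x -18.8
235 314 326 tool y mm -5.9 5.9 x -33.5
```

View pics/w7z.png

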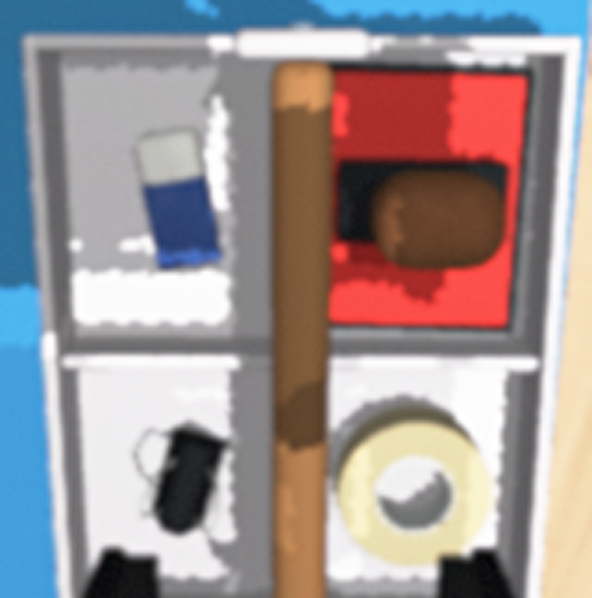

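arm_command([
  {"gripper": 50, "dx": 0, "dy": 0.0005, "dz": 0.03, "spin": 0},
  {"gripper": 50, "dx": 0, "dy": 0, "dz": 0.04, "spin": 0},
  {"gripper": 50, "dx": 0, "dy": 0, "dz": 0.03, "spin": 0},
  {"gripper": 50, "dx": 0, "dy": 0, "dz": 0.0175, "spin": 0},
  {"gripper": 50, "dx": 0, "dy": 0, "dz": 0.007, "spin": 0},
  {"gripper": 50, "dx": 0, "dy": 0, "dz": 0, "spin": 0},
  {"gripper": 50, "dx": 0, "dy": 0, "dz": 0, "spin": 0},
  {"gripper": 50, "dx": 0, "dy": 0, "dz": 0, "spin": 0},
])

```text
time: 11.7
ee_pos: [0.5611, -0.3399, 0.0788]
eef_rot: [0.779, 0.628, 0.0, 0.001]
ft_force: [0.8, -0.2, 0.2]
width: 0.0433
```

arm_command([
  {"gripper": 20, "dx": 0, "dy": 0, "dz": 0, "spin": 0},
  {"gripper": 0, "dx": 0, "dy": 0, "dz": 0, "spin": 0},
  {"gripper": 0, "dx": 0, "dy": 0, "dz": 0, "spin": 0},
  {"gripper": 0, "dx": 0, "dy": 0, "dz": 0, "spin": 0},
  {"gripper": 0, "dx": 0, "dy": 0, "dz": 0, "spin": 0},
  {"gripper": 0, "dx": 0, "dy": 0, "dz": 0, "spin": 0},
  {"gripper": 0, "dx": 0, "dy": 0, "dz": 0, "spin": 0},
  {"gripper": 0, "dx": 0, "dy": 0, "dz": 0, "spin": 0},
], grip_force=58)

```text
time: 12.7
ee_pos: [0.5606, -0.3397, 0.0779]
eef_rot: [0.779, 0.628, 0.0, 0.0]
ft_force: [0.6, -0.7, 0.8]
width: 0.0134
```

```bash
python3 - <<'E'
from h import *
W,iw=shot("w8")
s=read_state();print(s["time"],s["ee_pos"],R.from_quat(s["eef_rot"]).as_matrix().round(4).tolist(),s["width"],s["ft_force"],s["torque"])
E
```

```text
12.75 [ 0.5606323  -0.33967404  0.07785308] [[0.2122, 0.9772, 0.0001], [0.9772, -0.2122, -0.0001], [-0.0001, 0.0002, -1.0]] 0.013325316356775757 [ 0.74596649 -0.94620401 -0.36200458] [-0.10176616 -0.30720369 -0.10349969]
```

View pics/w8.png

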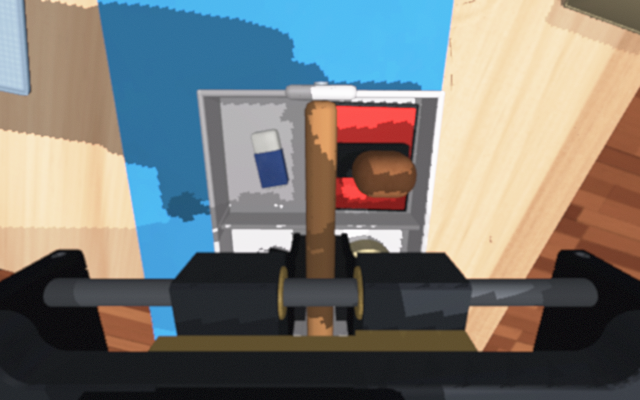

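Grasp is good, with the bar at 13.4 mm between the pads. I'll lift a small amount first and check level and slip.

arm_command([
  {"gripper": 0, "dx": 0, "dy": 0, "dz": -0.002, "spin": 0},
  {"gripper": 0, "dx": 0, "dy": 0, "dz": -0.003, "spin": 0},
  {"gripper": 0, "dx": 0, "dy": 0, "dz": -0.005, "spin": 0},
  {"gripper": 0, "dx": 0, "dy": 0, "dz": -0.005, "spin": 0},
  {"gripper": 0, "dx": 0, "dy": 0, "dz": -0.005, "spin": 0},
  {"gripper": 0, "dx": 0, "dy": 0, "dz": 0, "spin": 0},
  {"gripper": 0, "dx": 0, "dy": 0, "dz": 0, "spin": 0},
  {"gripper": 0, "dx": 0, "dy": 0, "dz": 0, "spin": 0},
])

```text
time: 13.75
ee_pos: [0.5604, -0.3396, 0.0976]
eef_rot: [0.779, 0.628, -0.0, -0.0]
ft_force: [-0.7, 0.2, -7.0]
width: 0.0136
```

```bash
python3 - <<'E'
from h import *
W,iw=shot("w9");S,im=shot("s9","scene")
a=cv2.imread("pics/w8.png")
cv2.imwrite("pics/c9.png",np.vstack([np.hstack([a[70:270,190:460],iw[70:270,190:460]]),cv2.resize(im[140:250,310:490],(540,330),interpolation=cv2.INTER_CUBIC)]))
s=read_state();print(s["time"],s["ee_pos"],s["width"],s["ft_force"],s["torque"])
E
```

```text
13.85 [ 0.56047241 -0.33962311  0.09765181] 0.013533074914392887 [-1.25882722  0.255825   -6.10454219] [-0.01701149 -0.07110721 -0.02602671]
```

View pics/c9.png

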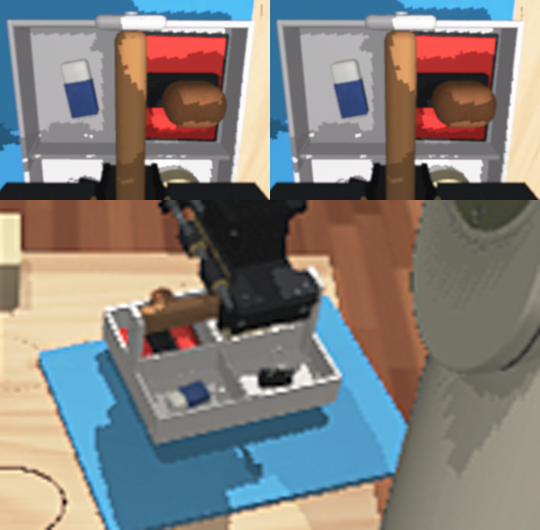

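arm_command([
  {"gripper": 0, "dx": 0, "dy": 0, "dz": -0.005, "spin": 0},
  {"gripper": 0, "dx": 0, "dy": 0, "dz": -0.009, "spin": 0},
  {"gripper": 0, "dx": 0, "dy": 0, "dz": -0.012, "spin": 0},
  {"gripper": 0, "dx": 0, "dy": 0, "dz": -0.013, "spin": 0},
  {"gripper": 0, "dx": 0, "dy": 0, "dz": -0.013, "spin": 0},
  {"gripper": 0, "dx": 0, "dy": 0, "dz": -0.013, "spin": 0},
  {"gripper": 0, "dx": 0, "dy": 0, "dz": -0.013, "spin": 0},
  {"gripper": 0, "dx": 0, "dy": 0, "dz": -0.013, "spin": 0},
])

```text
time: 14.85
ee_pos: [0.5606, -0.3397, 0.1898]
eef_rot: [0.779, 0.628, -0.0, 0.0]
ft_force: [-0.2, -0.5, -7.2]
width: 0.0137
```

arm_command([
  {"gripper": 0, "dx": 0, "dy": 0, "dz": -0.013, "spin": 0},
  {"gripper": 0, "dx": 0, "dy": 0, "dz": -0.012, "spin": 0},
  {"gripper": 0, "dx": 0, "dy": 0, "dz": -0.009, "spin": 0},
  {"gripper": 0, "dx": 0, "dy": 0, "dz": -0.005, "spin": 0},
  {"gripper": 0, "dx": 0, "dy": 0, "dz": 0, "spin": 0},
  {"gripper": 0, "dx": 0, "dy": 0, "dz": 0, "spin": 0},
  {"gripper": 0, "dx": 0, "dy": 0, "dz": 0, "spin": 0},
  {"gripper": 0, "dx": 0, "dy": 0, "dz": 0, "spin": 0},
])

```text
time: 15.85
ee_pos: [0.5605, -0.3396, 0.2276]
eef_rot: [0.779, 0.628, -0.0, -0.0]
ft_force: [0.6, -0.4, -6.3]
width: 0.0133
```

```bash
python3 - <<'E'
from h import *
W,iw=shot("w10");S,im=shot("s10","scene");T,it=shot("t10","top")
cv2.imwrite("pics/c10.png",np.vstack([np.hstack([iw[70:270,190:460],cv2.resize(it[140:300,270:486],(270,200))]),cv2.resize(im[100:260,290:506],(540,400),interpolation=cv2.INTER_CUBIC)]))
s=read_state();print(s["time"],s["ee_pos"],R.from_quat(s["eef_rot"]).as_matrix().round(4).tolist(),s["width"],s["ft_force"],s["torque"],np.abs(s["joint_vel"]).max())
E
```

```text
16.0 [ 0.56056185 -0.33964143  0.22779342] [[0.2122, 0.9772, -0.0001], [0.9772, -0.2122, -0.0], [-0.0, -0.0001, -1.0]] 0.013158925064589837 [ 0.50183975  0.21196825 -5.69703206] [-0.05077602 -0.06956494  0.01914195] 0.0017717408486781622
```

View pics/c10.png

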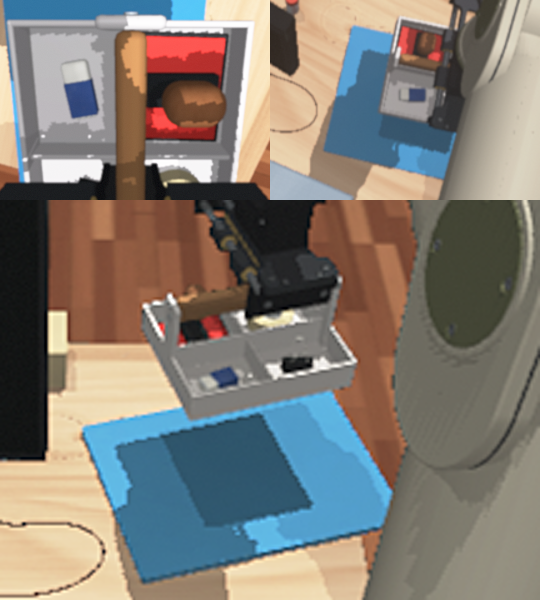

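View pics/s10.png

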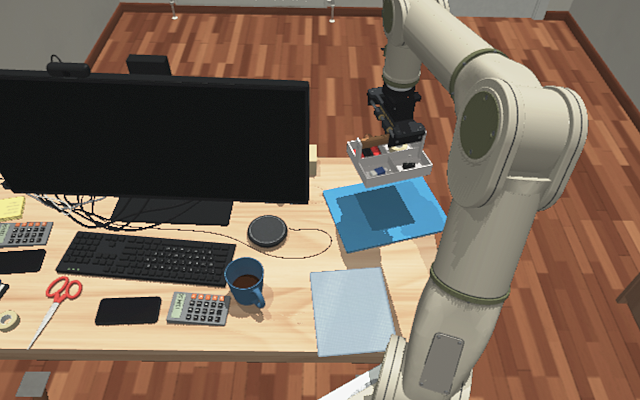

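```bash
python3 - <<'E'
from h import *
a=cv2.imread("pics/top0.png").astype(int);b=cv2.imread("pics/t10.png").astype(int);d=np.abs(a-b).max(2)
print("mug",d[230:295,150:205].max(),"glue",d[130:155,278:297].max(),"folder left edge",d[160:270,310:335].max())
for v in (185,210,235):
    f=lambda im:np.nonzero((im[v,300:360,0]-im[v,300:360,2])>40)[0].min()+300
    print(v,f(a),f(b))
S=load("s10");z=lambda u,v:(290+(u+.5)/2.5-.5,100+(v-200+.5)/2.5-.5)
s0=load("s10")
# caddy corners projected if level at bottom z .16
yaw=np.radians(-12.3);c=np.array([.5603,-.3427]);X=np.array([np.cos(yaw),np.sin(yaw)]);Y=np.array([-np.sin(yaw),np.cos(yaw)])
for sx,sy in [(-1,1),(-1,-1),(1,1)]:
    p=c+sx*.075*X+sy*.092*Y
    for zz in (.16,.196):
        u=proj(S,[*p,zz])[0];print((sx,sy),zz,"crop px",((u[0]-290)*2.5).round(0),((u[1]-100)*2.5+200).round(0))
E
```

```text
mug 7 glue 7 folder left edge 91
185 330 330
210 324 324
235 318 319
(-1, 1) 0.16 crop px 188.0 422.0
(-1, 1) 0.196 crop px 191.0 397.0
(-1, -1) 0.16 crop px 350.0 386.0
(-1, -1) 0.196 crop px 357.0 361.0
(1, 1) 0.16 crop px 139.0 328.0
(1, 1) 0.196 crop px 141.0 303.0
```

```bash
python3 - <<'E'
from bench import job
print(job.close_job())
E
```

```text
the job is handed in; nothing more can be done
None
```

The stamp now stands upright on the red pad in the caddy's far-left compartment, released. The arm is holding the caddy by its wooden bar about 15 cm above the folder. I handed the job in at about 16 s of the 48 s allowed.

**Last checks:**
- **Still:** the joints were almost at rest (under 0.002 rad/s).
- **Level:** in the scene picture the caddy's corners were within a few pixels of where a level caddy, its underside at z = 0.16 m, should appear. The gripper's view of the caddy looked the same before and after lifting, so it had not slipped or tilted.
- **Load:** the carried weight read about 6 N and the opening on the bar 13 mm. The stamp, pad, tape, eraser and clip were all visible in the caddy.
- **Folder, mug and glue stick:** the folder's left edge was within 1 pixel of its starting position in the top view. The mug and glue stick areas showed no change.

**Disagreements:**
- A raw brightness comparison at the folder's left edge did differ. I put this down to the caddy's shadow, since the edge itself stayed in place.
- My first two-view height for the bar's top gave 101 mm at one end and 111 mm at the other, against 110 mm from the text. I used the text's height for the grasp, and the bar was held cleanly.

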